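# Gather the sample jars for the count

### The arm

A 7-joint arm with a two-finger parallel gripper is mounted at the origin on a cart in front of the work surface, level with it; the furniture and walls round the work are solid. World frame = base frame: x ahead of the robot, y to its left, z up, the work surface at z = 0. Lengths are in m, angles in degrees, forces in N, time in s.
With the tool pointing down it reaches from about 0.425 to 1.025 m from the base axis. Payload 9.4 kg.
Tool frame: the origin (TCP) lies between the finger pads; the fingertips stand 8 mm ahead of it and the grasp point (between the pads) lies 11 mm behind it; z points along the fingers, y is the line along which they close (so a half turn about z gives the same grasp; the last joint's range is limited). The gripper opens to 93 mm and grips with 3 to 60 N. Pads are 15 mm wide; open, the fingers measure 128 mm over their backs; the gripper's body (75 mm by 188 mm) begins 65 mm behind the grasp point.
Start: joints at [62.24, 34.337, -0.143, 91.639, 0.103, 54.024, -4.572], TCP at [0.288, -0.666, 0.227] pointing down, gripper open.
Joint ranges: [-147.43, 147.43], [-19.82, 112.94], [-74.19, 73.91], [6.32, 146.72], [-59.91, 239.91], [6.04, 106.73], [-150.56, 150.56]. Speed limits (degrees/s): [127.2, 127.2, 172.46, 172.46, 180, 180, 180].

### API

Orientations are given as a 3x3 rotation matrix whose columns are the frame's x, y, z axes.
In Python, from cell import bot, eyes, ticket gives the robot as it stands (bot), with the cameras (eyes) and the job (ticket).
- The arm moves only by the shell command python3 steer.py 'ROWS' [FORCE]. ROWS is a JSON list of rows, 1 to 10 of them, each of 5 numbers: the finger opening in m, then dx, dy, dz in m, then a turn about the tool's z in degrees; each row shifts and turns the commanded pose from where the row before left it, along the tool's axes as they then stand; what a row does not reach is not made up. A row lasts 1/10 s, in which the tool goes at most 0.05 m and 8.59 degrees, less where a joint would pass 70% of its speed; a pose out of reach is approached as far as the arm can. The fingers move at their own pace and stop on an object; FORCE is the grip in N (left out, the last holds). Time passes only in rows, so rows that do not move let the fingers close. It prints the time, the measured TCP pose, the force, the opening and the grip force at its end.
- bot.state(): the state, without advancing time (a new reading comes with each control period).
- eyes.camera(name): name is "side" or "top" or "wrist"; returns a dict with "frame" (420x560x3 uint8, red, green, blue), "fx", "fy", "cx", "cy" (pixels), "k1" (the pictures are not rectified: a ray, as slopes to the right and down, at radius r is drawn at 1 + k1 r^2 times it, then the intrinsics apply), "rvec" (rotation vector, rad) and "tvec" (3), from world to camera coordinates, as OpenCV has them. Camera axes: x right, y down, z forward; pixel columns grow to the right and rows downward; lengths in m; the calibration is good to about 2 mm. A picture is of the moment at which its call begins. There is no depth.
- ticket.finish_job(): hands the job in; it is judged then, once.
The state is a dict: "time_s": time; "joint_positions": joint angles; "joint_velocities": joint speeds; "joint_efforts": joint torques, N m; "tcp_pos": TCP position; "orientation": TCP orientation; "force": force on the tool from outside, world axes, zero at the start; "torque": the same for the moment, N m; "grip_width": finger opening in m; "gripper_force": force on a finger pad.
Only numpy, scipy, OpenCV 4.12 (cv2) and the standard library are available. Lean on these libraries where they do the work, as an engineer would, in place of code of your own. Each camera call takes 0.05 s, during which the arm holds its last target. There are 200 camera calls.

### The job

The three sample jars are to be counted: first take the marker out of the sleeve on the blue tote and lay it flat on the notebook, and let it go. Then lift the tote clear of the worktop by its carrying handle and tilt it until all three jars have slid together into the corner marked yellow. Finish while still holding the tote up, tilted and still, with the jars in that corner; leave the amber bottle standing where it is.

Things in the scene. Friction and masses are not known exactly. Their poses are not given: they have to be found in the camera images.
- tote: Loose open blue tote, 150 (own x) by 190 (own y) mm, 4 mm walls, rim 60 mm high, inner floor 8 mm above its underside, 0.35 kg empty. Origin: centre of the underside, own z up; own x points away from the robot within 0.3 rad. Slick inside: jars start to slide at 8 to 13 degrees and reach a corner at about 30 degrees tilt straight toward it. A grey arch spans it along own y, posts at y = +-99 mm.
- tote_grip (a point): Centre of the black grip piece of the tote's handle, 126 mm above the tote's underside; the piece is 20 mm wide (own x), 90 mm long (own y) and 26 mm high, with flat sides. Turns with the tote.
- sleeve_mouth (a point): Centre of the mouth of the upright white marker sleeve fixed outside the tote's far wall (own x = 86, y = 0, z = 66 mm); 16 by 16 mm inside, 56 mm deep. A wall cabinet hangs 0.73 m above the back right part of the room, over x about 0.73, y about -0.14 m and beyond: swing the arm in low and short of it.
- tote_corner (a point): Inner floor corner of the tote that is marked yellow inside and out, at own x = -71, y = -91, z = 8 mm: the corner toward the robot and to its right.
- jar_1: Loose sample jar with a red screw cap, 43 mm wide, 43 mm high (body 40 mm wide), about 0.05 kg, standing inside the tote. Origin: centre of its underside.
- jar_2: Second jar, the same.
- jar_3: Third jar, the same.
- marker: Red marker, 130 mm long, 12 mm square for grasping, 12 g, standing loosely upright in the tote's sleeve (2 mm play all round), top about 140 mm above the worktop, 75 mm of it out of the sleeve. Its length is own y, +y up at the start, ends at y = -65 and +65 mm. The origin lies halfway along, on one flat side: the centre line is at own z = +6 mm.
- log_book: Closed dark notebook lying flat and fixed on the worktop, 151 (own x) by 211 (own y) by 14 mm thick. Origin: centre of its underside. Its long side points roughly away from the robot. It lies to the left of the tote or to the right of it.
- amber_bottle: Small loose amber glass bottle with a black cap, 43 mm wide, 66 mm high, standing behind the tote and the notebook. Origin: centre of its underside. A bystander.

How it is judged (in metres and radians):
On the way, in this order (a step that is already met when the one before it is completed fails the run):
1. the marker lies flat on the notebook, let go, the tote still standing level on the worktop (x of marker in the frame of log_book between -0.075 and 0.075 m and y of marker in the frame of log_book between -0.105 and 0.105 m and height (world z) of marker below 0.045 m and angle between marker's own y axis and vertical above 1.3 rad and contact force between marker and the fingers below 0.1 N and linear speed of marker below 0.03 m/s and angle between tote's own z axis and vertical below 0.1 rad and height (world z) of tote below 0.01 m), for 0.2 s.
2. the tote is lifted clear of the worktop (height (world z) of tote_corner above 0.03 m), for 0.2 s.
At the end, for the whole second after the job is handed in: Gripper holds the tote still, tilted 0.2 to 1.0 rad, yellow corner over 30 mm above the worktop; each jar's underside centre within 112 mm of that inner floor corner (three in a row reach 102), at rest; marker flat on the notebook, its middle within the cover, untouched (x of marker in the frame of log_book between -0.075 and 0.075 m and y of marker in the frame of log_book between -0.105 and 0.105 m and height (world z) of marker below 0.045 m and angle between marker's own y axis and vertical above 1.3 rad and contact force between marker and the fingers below 0.1 N and height (world z) of tote_corner above 0.03 m and angle between tote's own z axis and vertical between 0.2 and 1 rad and distance between each of jar_1, jar_2, jar_3 and tote_corner below 0.112 m and contact force between tote and the fingers above 1 N and linear speed of each of tote, jar_1, jar_2, jar_3 below 0.03 m/s and angular speed of tote below 0.15 rad/s); the arm keeps its last pose, push and grip.
It fails at once if the amber bottle is moved by more than 30 mm or knocked over (distance of amber_bottle from where it was at the start of the episode above 0.03 m or angle between amber_bottle's own z axis and vertical above 0.35 rad).
It fails at once if a jar falls out of the tote (distance between any of jar_1, jar_2, jar_3 and tote above 0.2 m).
It also fails if it takes over 69 s, if anything falls off the work surface, if the arm or the gripper's body presses on something with over 40 N, if the wrist force passes 120 N, or if a joint passes its speed limit or range.

## Working session

There is one attempt and no reset: what is moved stays moved. The work goes in short steps, Python scripts to look and compute and a shell command to move; the robot and the scene stay as the last step left them, time stands still between calls to the robot, and variables do not carry over. Pictures are saved under pics/ and viewed, at most 10 in all, crops included, and the job is handed in when it is done.

```bash
ls; mkdir -p pics
cat > h.py <<'E'
from cell import bot, eyes, ticket
import numpy as np, cv2
def cam(n):
    c=eyes.camera(n); c['R']=cv2.Rodrigues(np.array(c['rvec'],float))[0]; c['t']=np.array(c['tvec'],float).ravel(); return c
def save(c,f): cv2.imwrite('pics/'+f,cv2.cvtColor(c['frame'],cv2.COLOR_RGB2BGR))
def ray(c,u,v):
    K=np.array([[c['fx'],0,c['cx']],[0,c['fy'],c['cy']],[0,0,1.]])
    p=cv2.undistortPoints(np.array([[[u,v]]],float),K,np.array([c['k1'],0,0,0,0.]))[0,0]
    d=c['R'].T@np.array([p[0],p[1],1]); return -c['R'].T@c['t'], d/np.linalg.norm(d)
def onz(c,u,v,z):
    o,d=ray(c,u,v); return o+d*(z-o[2])/d[2]
def tri(c1,p1,c2,p2):
    o1,d1=ray(c1,*p1);o2,d2=ray(c2,*p2)
    s=np.linalg.lstsq(np.array([d1,-d2]).T,o2-o1,rcond=None)[0]
    a=o1+d1*s[0];b=o2+d2*s[1]; return (a+b)/2,np.linalg.norm(a-b)
def proj(c,P):
    K=np.array([[c['fx'],0,c['cx']],[0,c['fy'],c['cy']],[0,0,1.]])
    return cv2.projectPoints(np.array(P,float).reshape(-1,1,3),np.array(c['rvec'],float),c['t'],K,np.array([c['k1'],0,0,0,0.]))[0][:,0]
E
python3 - <<'E'
from h import *
import pickle
for n in ['top','side']:
    c=cam(n); save(c,n+'0.png'); pickle.dump(c,open(n+'0.pkl','wb')); print(n,(-c['R'].T@c['t']).round(3),c['fx'],c['k1'])
s=bot.state(); print(s['tcp_pos'],s['orientation'],s['time_s'])
E
```

```text
cell.py
pics
steer.py
top [0.415 0.245 0.945] 454.5076245275262 -0.10576280459779375
side [ 0.43  -0.546  0.42 ] 432.62917390722146 -0.11948683830864522
[ 0.28732918 -0.66519206  0.22584813] [[ 9.17969721e-01  3.96649836e-01 -7.06368498e-04]
 [ 3.96650425e-01 -9.17968966e-01  1.19028086e-03]
 [-1.76299654e-04 -1.37282315e-03 -9.99999042e-01]] 0.1
```

View pics/top0.png

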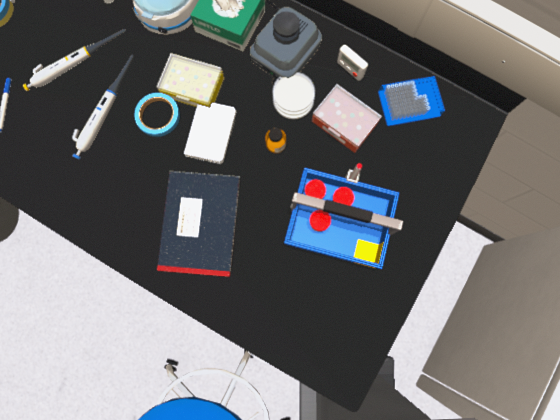

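View pics/side0.png

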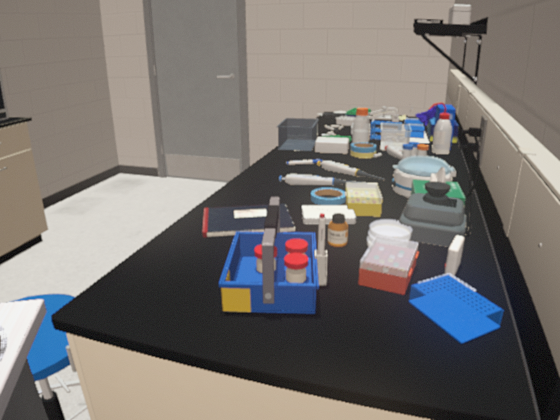

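The top view shows the tote near (343,218), its grip near (348,213), the marker at (358,168), the notebook at (199,223) and the bottle at (276,140). In the side view the marker's top is at (322,215) and the arch at (270,240). Next I'll measure these with masks.

Run:
```python
from h import *
import pickle
t=pickle.load(open('top0.pkl','rb'));s=pickle.load(open('side0.pkl','rb'))
def blobs(c,m,lo,box,mn=6):
    m=m.astype(np.uint8); z=np.zeros_like(m); x0,y0,x1,y1=box; z[y0:y1,x0:x1]=m[y0:y1,x0:x1]
    n,l,st,ce=cv2.connectedComponentsWithStats(z)
    for i in range(1,n):
        if st[i,4]>=mn: print(lo,st[i],ce[i].round(1))
    return z
def ch(c): f=c['frame'].astype(int); return f[...,0],f[...,1],f[...,2]
r,g,b=ch(t); red_t=(r>130)&(g<90)&(b<90)
blobs(t,red_t,'top red',(290,150,410,280))
yel=(r>150)&(g>130)&(b<100); blobs(t,yel,'top yel',(340,230,400,275))
blue=(b>120)&(r<90); z=blobs(t,blue,'top blue',(270,160,420,280),30)
p=cv2.findNonZero(z); h=cv2.approxPolyDP(cv2.convexHull(p),4,True)[:,0]; print('hull',h.tolist())
for q in h: print(q, onz(t,*q,.06).round(3))
blk=(np.max(t['frame'],2)<75); z=blobs(t,blk&(np.max(t['frame'],2)>=0),'grip',(318,197,380,228),30)
rn=(r>120)&(g<80)&(b<80); z=blobs(t,rn,'nb red',(150,250,240,285),20)
amb=(r>120)&(g>60)&(g<140)&(b<60); blobs(t,amb,'bottle',(255,120,300,160),10)
r,g,b=ch(s); red_s=(r>130)&(g<90)&(b<90)
blobs(s,red_s,'side red',(230,200,340,290))
yel=(r>150)&(g>130)&(b<100); blobs(s,yel,'side yel',(210,270,260,320))
a=cv2.resize(t['frame'][155:275,270:410],None,fx=5,fy=5,interpolation=cv2.INTER_CUBIC)[:, :]
b2=cv2.resize(s['frame'][190:320,215:345],None,fx=4.4,fy=4.4,interpolation=cv2.INTER_CUBIC)
cv2.imwrite('pics/c1.png',a[...,::-1]); cv2.imwrite('pics/c2.png',b2[...,::-1])
```

```text
top red [356 163   6   5  23] [359.  165.1]
top red [305 179  20  20 291] [315.2 188.6]
top red [333 187  20  19 287] [343.3 196. ]
top red [310 210  21  21 332] [319.6 220.2]
top yel [354 240  25  23 382] [366.2 250.7]
top blue [298 168 101  50 669] [347.4 185.4]
top blue [323 183  16  18 134] [329.6 191.3]
top blue [352 190  38  26 574] [370.7 202.8]
top blue [ 284  204  106   65 2509] [337.8 234.6]
hull [[398, 192], [381, 268], [284, 242], [304, 168]]
[398 192] [0.612 0.012 0.06 ]
[381 268] [0.461 0.052 0.06 ]
[284 242] [0.512 0.241 0.06 ]
[304 168] [0.662 0.201 0.06 ]
grip [323 201  49  22 533] [347.3 211.4]
nb red [157 265  73  12 410] [192.5 270.5]
bottle [265 130  21  22 151] [274.6 141. ]
side red [321 215   3   2   6] [322.  215.5]
side red [285 240  23  30 557] [295.9 254.2]
side red [255 245   7  14  80] [258.4 251.6]
side red [274 248   3   9  18] [274.9 252.1]
side yel [222 288  28  24 598] [235.9 299.4]
```

View pics/c1.png

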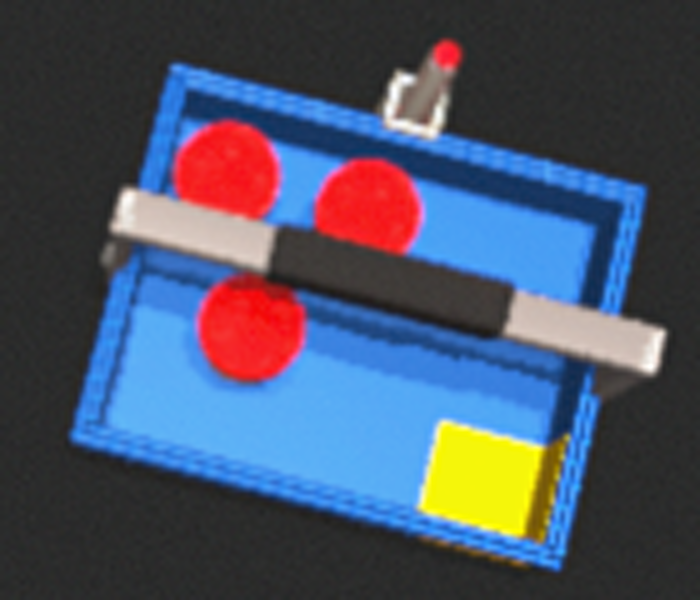

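View pics/c2.png

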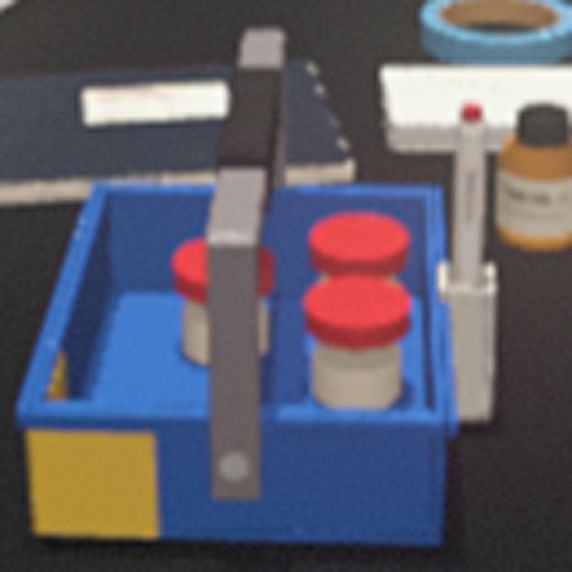

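Zoomed crops: the marker stands in the sleeve with its red top at top-view (359.4,165.4) and side-view (322,215). The grip's top corners are at crop (275,230), (510,295), (500,333) and (270,268), and the yellow corner is at lower right, toward the robot.

Run:
```python
from h import *
import pickle
t=pickle.load(open('top0.pkl','rb'));s=pickle.load(open('side0.pkl','rb'))
T=lambda x,y:(x/5+270-.4,y/5+155-.4); S=lambda x,y:(x/4.4+215-.4,y/4.4+190-.4)
def q(n,a,b): P,e=tri(t,a,s,b); print(n,P.round(4),round(e,4))
q('marker top',T(447,52),S(471,110))
q('grip near-end top fr corner(robot side)',T(500,333),S(217,169))
q('grip far-end... ',T(275,230),S(283,68))
q('grip near far-x',T(510,295),S(268,171))
q('mouth centre',T(415,102),S(468,277))
for n,p in dict(R1=T(175,64),R2=T(648,185),R3=T(560,570),R4=T(73,440)).items(): print(n,onz(t,*p,.06).round(4))
for p in [(275,230),(510,295),(500,333),(270,268)]: print('grip top@.139',onz(t,*T(*p),.139).round(4))
f=t['frame'].astype(int)
# notebook: brighter navy vs black worktop
v=cv2.GaussianBlur(t['frame'],(5,5),0).astype(int); sub=np.zeros(v.shape[:2],np.uint8)
m=((v[...,2]-v[...,0]>6)&(v[...,2]>35))|((v[...,0]>120)&(v[...,1]<80)); sub[165:280,150:245]=m[165:280,150:245]
sub=cv2.morphologyEx(sub,cv2.MORPH_OPEN,np.ones((3,3),np.uint8))
c=max(cv2.findContours(sub,0,2)[0],key=cv2.contourArea); r=cv2.minAreaRect(c); bx=cv2.boxPoints(r); print('nb',r)
P=np.array([onz(t,*p,.014) for p in bx]); print(P.round(3).tolist(),P.mean(0).round(3),np.linalg.norm(np.diff(P,axis=0),axis=1).round(3))
h=np.array([onz(t,u,w,.014)[:2] for u,w in [(168,172),(240,177),(231,276),(157,271)]]);print('eye',h.round(3).tolist())
print('bottle',onz(t,276,137,.066).round(3))
```

```text
marker top [0.6461 0.1025 0.1356] 0.0013
grip near-end top fr corner(robot side) [0.5422 0.0851 0.1288] 0.0003
grip far-end...  [0.5825 0.167  0.1334] 0.0053
grip near far-x [0.5585 0.0804 0.1279] 0.0037
mouth centre [0.6468 0.1031 0.0622] 0.0001
R1 [0.663  0.1996 0.06  ]
R2 [0.6133 0.0093 0.06  ]
R3 [0.4595 0.0509 0.06  ]
R4 [0.5109 0.2408 0.06  ]
grip top@.139 [0.5787 0.1679 0.139 ]
grip top@.139 [0.5547 0.0829 0.139 ]
grip top@.139 [0.5408 0.087  0.139 ]
grip top@.139 [0.5647 0.1699 0.139 ]
nb ((198.14505004882812, 219.53671264648438), (72.33649444580078, 94.80545043945312), 6.072457313537598)
[[0.474, 0.502, 0.014], [0.674, 0.49, 0.014], [0.656, 0.336, 0.014], [0.459, 0.353, 0.014]] [0.566 0.42  0.014] [0.2   0.155 0.199]
eye [[0.666, 0.488], [0.655, 0.334], [0.448, 0.349], [0.457, 0.501]]
bottle [0.725 0.257 0.066]
```

```bash
python3 steer.py '[[0.05,0,0,0,7.68],[0.05,0,0,0,7.68],[0.05,0,0,0,7.68],[0.05,0,0,0,7.68],[0.05,0,0,0,7.68],[0.05,0.008,-0.046,0,0],[0.05,0.008,-0.046,0,0],[0.05,0.008,-0.046,0,0],[0.05,0.008,-0.046,0,0],[0.05,0.008,-0.046,0,0]]' 10 | tail -8
python3 steer.py '[[0.05,0.008,-0.046,0,0],[0.05,0.008,-0.046,0,0],[0.05,0.008,-0.046,0,0],[0.05,0.008,-0.046,0,0],[0.05,0.008,-0.046,0,0],[0.05,0.008,-0.046,0,0],[0.05,0.008,-0.046,0,0],[0.05,0.008,-0.046,0,0],[0.05,0.008,-0.046,0,0],[0.05,0.008,-0.046,0,0]]' | tail -8
```

```text
time_s: 1.1
tcp_pos: [0.3862, -0.4519, 0.2264]
orientation: [[0.966, -0.259, -0.0], [-0.259, -0.966, 0.0], [-0.0, -0.0, -1.0]]
force: [0.6, 0.3, 0.2]
grip_width: 0.0503
gripper_force: 0.0
time_s: 2.1
tcp_pos: [0.5828, -0.0284, 0.2265]
orientation: [[0.966, -0.259, -0.0], [-0.259, -0.966, -0.0], [-0.0, 0.0, -1.0]]
force: [0.8, -0.6, 1.3]
grip_width: 0.0504
gripper_force: 0.0
```

```bash
python3 steer.py '[[0.05,0.009,-0.0475,0,0],[0.05,0.009,-0.0475,0,0],[0.05,0.009,-0.0475,0,0],[0.05,0,0,0,0],[0.05,0,0,0,0]]' | head -2
python3 - <<'E'
from h import *
import pickle
c=cam('wrist'); save(c,'w1.png'); pickle.dump(c,open('w1.pkl','wb'))
print((-c['R'].T@c['t']).round(3),bot.state()['tcp_pos'])
print(proj(c,[[.646,.1025,.140],[.646,.1025,.066],[.562,.1265,.139]]).round(1))
f=c['frame'].astype(int); m=((f[...,0]>130)&(f[...,1]<90)&(f[...,2]<90)).astype(np.uint8)
n,l,st,ce=cv2.connectedComponentsWithStats(m)
for i in range(1,n):
    if st[i,4]>20: print(st[i],ce[i].round(1))
E
```

```text
time_s: 2.6
tcp_pos: [0.6451, 0.1016, 0.2257]
[0.709 0.084 0.384] [0.64488687 0.09975225 0.2259898 ]
[[272.3 218.6]
 [272.8 198.9]
 [270.6 319.5]]
[ 248  214   39   42 1237] [267.3 235.8]
[192 217  41  33 957] [210.7 232.5]
[223 269  33  23 610] [239.1 281.4]
```

View pics/w1.png

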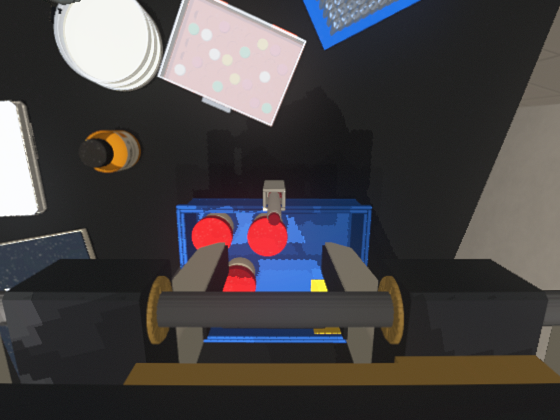

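The wrist view shows the marker top at (274,218), 2 px from where my measurement puts it, and the sleeve behind the far wall. I'll descend and grasp.

```bash
python3 steer.py '[[0.05,0,-0.002,0.03,0],[0.05,0,0,0.03,0],[0.05,0,0,0.03,0],[0.05,0,0,0.03,0],[0.05,0,0,0,0],[0.0,0,0,0,0],[0.0,0,0,0,0],[0.0,0,0,0,0],[0.0,0,0,0,0],[0.0,0,0,0,0]]' 10
python3 steer.py '[[0.0,0,0,-0.02,0],[0.0,0,0,-0.03,0],[0.0,0,0,-0.03,0],[0.0,0,0,-0.03,0],[0,0,0,-0.02,0],[0,0,0,0,0]]' 10
```

```text
time_s: 3.65
tcp_pos: [0.6463, 0.1023, 0.1074]
orientation: [[0.966, -0.259, 0.001], [-0.259, -0.966, 0.0], [0.001, -0.001, -1.0]]
force: [-0.3, -0.4, -0.1]
grip_width: 0.0147
gripper_force: 0.0
time_s: 4.25
tcp_pos: [0.6474, 0.1025, 0.2399]
orientation: [[0.966, -0.259, 0.005], [-0.259, -0.966, 0.001], [0.005, -0.003, -1.0]]
force: [0.4, 0.8, -0.1]
grip_width: 0.012
gripper_force: 10.0
```

```bash
python3 steer.py '[[0.0,0,0,-0.03,0],[0.0,0,0,-0.03,0],[0.0,-0.0292,-0.0352,0,0],[0.0,-0.0292,-0.0352,0,0],[0.0,-0.0292,-0.0352,0,0],[0.0,-0.0292,-0.0352,0,0],[0.0,-0.0292,-0.0352,0,0],[0.0,-0.0292,-0.0352,0,0],[0.0,-0.0292,-0.0352,0,0],[0.0,-0.0292,-0.0352,0,0]]' 5
python3 steer.py '[[0,0,0,0.03,0],[0,0,0,0.03,0],[0,0,0,0.03,0],[0,0,0,0,0],[0,0,0,0,0]]'
python3 - <<'E'
from h import *
t=cam('top');s=cam('side');x,y=230,130
save(s,'s2.png')
p=np.array(bot.state()['tcp_pos']); print(p)
print(proj(s,[p,p-[0,0,.097],[p[0],p[1],.014]]).round(1),proj(t,[p,p-[0,0,.097]]).round(1))
u,v=proj(s,[p])[0].astype(int); cr=s['frame'][v-60:v+100,u-100:u+100]
cv2.imwrite('pics/s2.png',cv2.resize(cr,None,fx=3,fy=3)[...,::-1]); print(u,v)
E
```

```text
time_s: 5.25
tcp_pos: [0.492, 0.4362, 0.2955]
orientation: [[0.966, -0.259, -0.001], [-0.259, -0.966, -0.001], [-0.001, 0.001, -1.0]]
force: [-0.3, -0.1, -0.1]
grip_width: 0.012
gripper_force: 5.0
time_s: 5.75
tcp_pos: [0.4932, 0.4346, 0.2061]
orientation: [[0.966, -0.259, -0.001], [-0.259, -0.966, -0.001], [-0.001, 0.002, -1.0]]
force: [-1.1, 0.2, 1.2]
grip_width: 0.0122
gripper_force: 5.0
[0.49403368 0.43519559 0.20791468]
[[214.6 136.6]
 [216.9 177. ]
 [219.2 214.9]] [[165.8 243. ]
 [179.  248.6]]
214 136
```

View pics/s2.png

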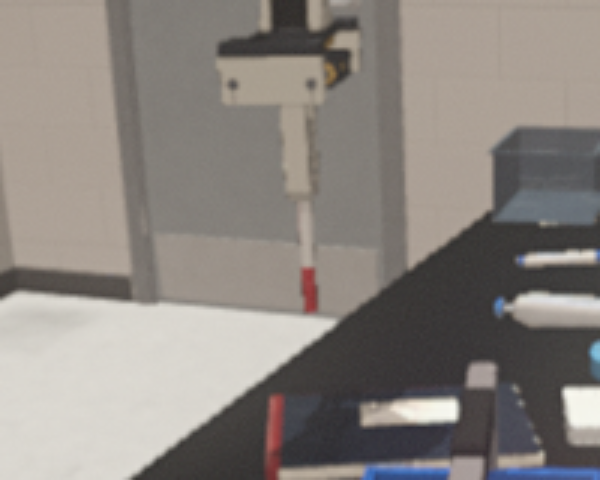

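The crop shows the marker held vertically, its bottom at about full-image (217.7,180), roughly 0.104 m below the TCP and 0.09 above the cover. I'll touch it down and tip it over in a light grip.

```bash
python3 steer.py '[[0,0,0,0.03,0],[0,0,0,0.03,0],[0,0,0,0.025,0],[0,0,0,0.007,0],[0,0,0,0,0],[0,0.015,0,0.004,0],[0,0.015,0,0.004,0],[0,0.014,0,0.006,0],[0,0.014,0,0.007,0],[0,0,0,0,0]]' 4
python3 - <<'E'
from h import *
s=cam('side')
p=np.array(bot.state()['tcp_pos']); u,v=proj(s,[p])[0].astype(int); cr=s['frame'][v-60:v+100,u-100:u+100]
cv2.imwrite('pics/s3.png',cv2.resize(cr,None,fx=3,fy=3)[...,::-1]); print(u,v,p)
E
```

```text
time_s: 6.85
tcp_pos: [0.5531, 0.4179, 0.093]
orientation: [[0.965, -0.263, 0.002], [-0.263, -0.965, -0.0], [0.002, -0.0, -1.0]]
force: [3.6, 1.0, 5.0]
grip_width: 0.0128
gripper_force: 4.0
242 184 [0.55188719 0.41864168 0.09334261]
```

View pics/s3.png

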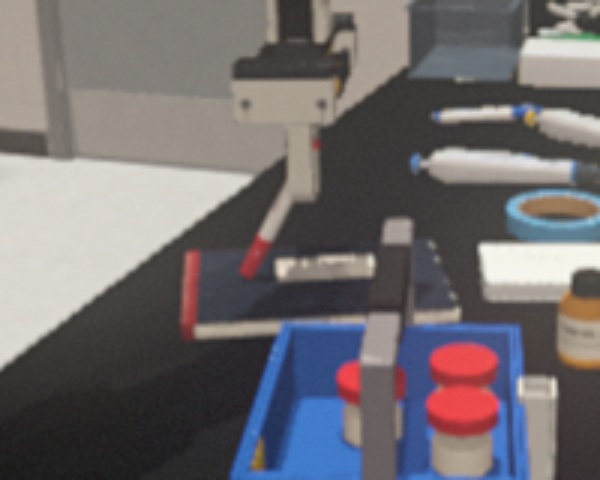

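The marker is pivoting as planned, with its lower end on the cover at crop (250,268) and leaning about 30°. I'll continue the arc and then release.

```bash
python3 steer.py '[[0,0.01,0,0.009,0],[0,0.01,0,0.009,0],[0,0.008,0,0.011,0],[0,0.008,0,0.012,0],[0,0.004,0,0.012,0],[0,0.002,0,0.006,0],[0,0,0,0,0],[0.05,0,0,0,0],[0.05,0,0,0,0],[0.05,0,0,0,0]]' 4
python3 steer.py '[[0.05,0,0,0,0],[0.05,0,0,-0.02,0],[0.05,0,0,-0.03,0],[0.05,0,0,-0.05,0],[0.05,0,0,-0.05,0],[0.05,-0.03,0.03,-0.02,0],[0.05,-0.03,0.03,0,0],[0.05,-0.03,0.03,0,0],[0.05,-0.03,0.03,0,0],[0.05,-0.03,0.03,0,0]]'
python3 - <<'E'
from h import *
t=cam('top');s=cam('side')
a=cv2.resize(t['frame'][150:290,140:410],None,fx=2.2,fy=2.2); b=cv2.resize(s['frame'][190:320,180:360],None,fx=2.2,fy=2.2)
w=max(a.shape[1],b.shape[1]); o=np.zeros((a.shape[0]+b.shape[0],w,3),np.uint8);o[:a.shape[0],:a.shape[1]]=a;o[a.shape[0]:,:b.shape[1]]=b
cv2.imwrite('pics/p4.png',o[:600,...,::-1]); print(o.shape)
E
```

```text
time_s: 7.9
tcp_pos: [0.5898, 0.4093, 0.0352]
orientation: [[0.966, -0.259, 0.0], [-0.259, -0.966, 0.001], [0.0, -0.001, -1.0]]
force: [0.7, -0.1, -0.3]
grip_width: 0.0318
gripper_force: 0.0
time_s: 8.9
tcp_pos: [0.4047, 0.302, 0.2051]
orientation: [[0.966, -0.259, 0.001], [-0.259, -0.966, 0.001], [0.0, -0.001, -1.0]]
force: [-0.3, -0.2, 0.5]
grip_width: 0.0502
gripper_force: 0.0
(594, 594, 3)
```

View pics/p4.png

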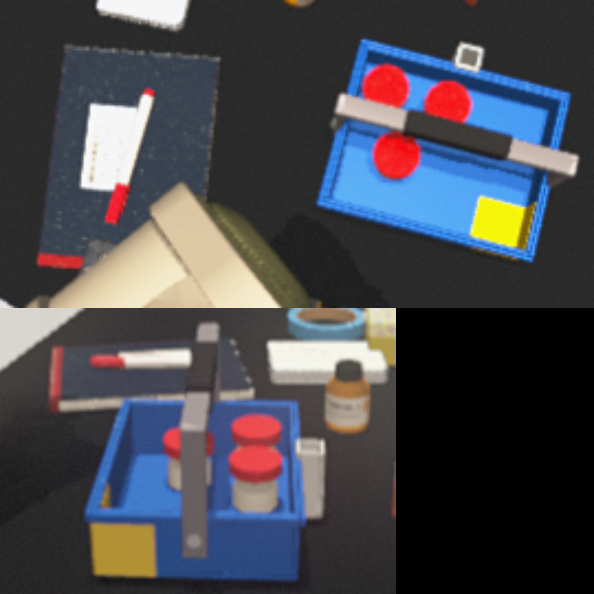

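The marker lies flat and free on the cover, inside its outline (crop (150,92) to (115,218)), and the tote is untouched. Rows can't command a tilt directly, so I'll check with the empty gripper whether the arm trades orientation at the edge of its reach.

```bash
python3 steer.py '[[0.05,-0.025,0.031,0,0],[0.05,-0.025,0.031,0,0],[0.05,-0.025,0.031,0,0],[0.05,-0.025,0.031,0,0],[0.05,-0.025,0.031,0,0],[0.05,0,0,0,0]]'; python3 -c "
from cell import bot, eyes, ticket; print(bot.state()['joint_positions'])"
```

```text
time_s: 9.6
tcp_pos: [0.2415, 0.1822, 0.2046]
orientation: [[0.966, -0.259, -0.003], [-0.259, -0.966, -0.002], [-0.002, 0.003, -1.0]]
force: [-0.1, 0.3, 0.5]
grip_width: 0.0496
gripper_force: 0.0
[ -56.67887046    7.66432256   10.2414104   144.21246616   -2.9416732
   28.46382843 -148.96726441]
```

```bash
python3 steer.py '[[0.05,-0.02,0.02,0,0],[0.05,-0.02,0.02,0,0],[0.05,-0.02,0.02,0,0],[0.05,0,0,0,0]]'; python3 -c "
from cell import bot, eyes, ticket; print(bot.state()['joint_positions'])"
```

```text
time_s: 10.0
tcp_pos: [0.206, 0.1543, 0.2173]
orientation: [[0.966, -0.256, -0.025], [-0.255, -0.967, 0.009], [-0.026, -0.003, -1.0]]
force: [1.0, -0.6, -1.3]
grip_width: 0.0503
gripper_force: 0.0
[ -45.38688305    2.91431702   -2.43327316  146.61002869   -2.48197542
   31.06394951 -150.48952163]
```

The arm does yield a little tilt at its reach limit, but not usefully. Instead I'll grip the handle off-centre, toward own +y, so gravity tips the tote to -y. Short jerks along +x will then bring the jars into the corner.

```bash
python3 steer.py '[[0.05,0.0436,-0.0124,0,0],[0.05,0.0436,-0.0124,0,0],[0.05,0.0436,-0.0124,0,0],[0.05,0.0436,-0.0124,0,0],[0.05,0.0436,-0.0124,0,0],[0.05,0.0436,-0.0124,0,0],[0.05,0.0436,-0.0124,0,0],[0.05,0.0436,-0.0124,0,0]]' | head -3
python3 steer.py '[[0.06,0,0,0,-8.5],[0.06,0,0,0,-8.5],[0.06,0,0,0,-8.5],[0.06,0,0,0,-8.5],[0.06,0,0,0,-8.5],[0.06,0,0,0,-8.5],[0.06,0,0,0,-8.5],[0.06,0,0,0,-8.5],[0.06,0,0,0,-8.5],[0.06,0,0,0,-8.5]]' | head -3
python3 steer.py '[[0.06,0,0,0,-5],[0.06,0,0,0,0],[0.06,0,0,0,0]]'
python3 - <<'E'
from h import *
s=bot.state(); R=np.array(s['orientation']); p=np.array(s['tcp_pos'])
print(p,s['joint_positions'][-1],(R.T@(np.array([.5693,.159,.113])-p)).round(4))
c=cam('wrist'); f=c['frame']; cv2.imwrite('pics/w2.png',f[...,::-1]); import pickle; pickle.dump(c,open('w2.pkl','wb'))
E
```

```text
time_s: 10.8
tcp_pos: [0.571, 0.1621, 0.2067]
orientation: [[0.967, -0.254, -0.025], [-0.253, -0.967, 0.006], [-0.025, 0.001, -1.0]]
time_s: 11.8
tcp_pos: [0.5691, 0.1623, 0.2065]
orientation: [[0.331, 0.943, -0.025], [0.943, -0.331, 0.006], [-0.003, -0.026, -1.0]]
time_s: 12.1
tcp_pos: [0.5685, 0.1622, 0.2067]
orientation: [[0.256, 0.966, -0.026], [0.967, -0.256, 0.007], [-0.0, -0.027, -1.0]]
force: [0.2, 0.4, -0.7]
grip_width: 0.0605
gripper_force: 0.0
[0.56849306 0.16218951 0.20667676] -47.59189447021507 [-0.0029  0.0041  0.0936]
```

```bash
python3 steer.py '[[0.06,-0.003,0.004,0.03,0],[0.06,0,0,0.03,0],[0.06,0,0,0.02,0],[0.06,0,0,0.0136,0],[0.0,0,0,0,0],[0.0,0,0,0,0],[0.0,0,0,0,0],[0.0,0,0,0,0],[0,0,0,0,0],[0,0,0,0,0]]' 15
python3 steer.py '[[0,0,0,-0.01,0],[0,0,0,-0.02,0],[0,0,0,-0.03,0],[0,0,0,-0.03,0],[0,0,0,-0.02,0],[0,0,0,-0.01,0],[0,0,0,0,0],[0,0,0,0,0]]'
cat > tilt.py <<'E'
from h import *
import sys
t=cam('top');s=cam('side')
a=cv2.resize(t['frame'][130:310,230:450],None,fx=1.8,fy=1.8); b=cv2.resize(s['frame'][130:340,160:400],None,fx=1.65,fy=1.65)
h=max(a.shape[0],b.shape[0]); o=np.zeros((h,a.shape[1]+b.shape[1],3),np.uint8);o[:a.shape[0],:a.shape[1]]=a;o[:b.shape[0],a.shape[1]:]=b
cv2.imwrite('pics/'+sys.argv[1],o[...,::-1]); print(o.shape)
import pickle; pickle.dump((t,s),open(sys.argv[1]+'.pkl','wb'))
for c in (t,s):
    f=c['frame'].astype(int); r,g,b=f[...,0],f[...,1],f[...,2]
    for n,m in dict(red=(r>130)&(g<90)&(b<90),yel=(r>120)&(g>100)&(b<70)&(abs(r-g)<70),blue=(b>100)&(r<90)&(b-g>40)).items():
        m=m.astype(np.uint8); k,l,st,ce=cv2.connectedComponentsWithStats(m)
        for i in range(1,k):
            if st[i,4]>60: print(n,st[i],ce[i].round(1))
print(bot.state()['torque'],bot.state()['force'])
E
python3 tilt.py t5.png
```

```text
time_s: 13.15
tcp_pos: [0.5699, 0.1588, 0.1145]
orientation: [[0.254, 0.967, -0.023], [0.967, -0.254, 0.008], [0.002, -0.024, -1.0]]
force: [-0.5, 1.4, -1.5]
grip_width: 0.0204
gripper_force: 15.0
time_s: 13.95
tcp_pos: [0.5709, 0.1576, 0.2327]
orientation: [[0.253, 0.967, -0.028], [0.967, -0.253, 0.007], [-0.0, -0.028, -1.0]]
force: [0.2, -0.2, -5.8]
grip_width: 0.0195
gripper_force: 15.0
(346, 792, 3)
red [307 164  15  17 168] [314.6 172.1]
red [325 207  12  11  96] [330.6 212. ]
red [188 234  11  18 118] [192.8 242.2]
red [157 265  73  12 395] [192.8 270.5]
yel [190  72  33  35  89] [207.7  94.5]
yel [363 234  28  24 469] [376.7 245.5]
blue [ 3 78  8 15 76] [ 6.6 84.9]
blue [300 151  23  27 294] [309.3 161.9]
blue [375 189  26  14 134] [388.7 196.1]
blue [ 284  190  121   76 2823] [341.8 228.4]
blue [404 191   8  14  78] [407.7 197.8]
blue [336 209  13  12 113] [342.5 214.5]
blue [ 139  398   98   22 1486] [187.7 410.7]
red [283 182  25  26 521] [295.5 194.8]
red [251 186   9  13  83] [255.2 192.3]
red [202 208   7  25  73] [205.9 221.5]
red [359 269  53  25 761] [382.9 281.1]
yel [216 221  30  27 753] [230.8 234.2]
yel [329 222  19   8  99] [337.6 226.1]
blue [405 105  39  21 305] [427.3 115.8]
blue [446 105  12  31 131] [451.7 116. ]
blue [411 126  14  11 133] [417. 131.]
blue [ 213  173  106   78 3960] [272.3 214.5]
blue [ 409  276   95   68 3834] [455.9 308.2]
blue [  20  295   54   85 2178] [ 48.6 340.4]
[ 0.03207024 -0.11891135  0.02818139] [-0.58377662  0.49794878 -4.59724679]
```

View pics/t5.png

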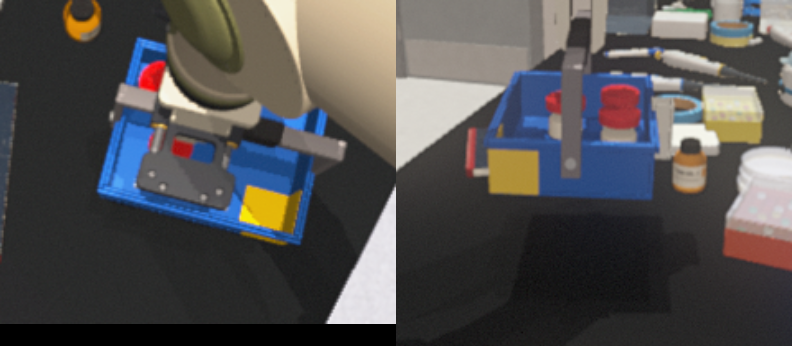

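The tote hangs about 0.12 m up and looks nearly level in the side view, its yellow patch spanning crop x 490-540. I'll compute the tilt numerically by casting rays at the lower corners of the -y wall.

```bash
cat > ang.py <<'E'
from h import *
s=cam('side'); st=bot.state(); R=np.array(st['orientation']); p=np.array(st['tcp_pos']); g=p-.011*R[:,2]
# own axes when pads fix only own x: own x = tool y
f=s['frame'].astype(int); r,gg,b=f[...,0],f[...,1],f[...,2]
yel=((r>110)&(gg>85)&(b<80)&(abs(r-gg)<80)); blu=((b>90)&(r<100)&(b-gg>35))
u0,v0=proj(s,[g])[0]
m=np.zeros(yel.shape,np.uint8); y0=max(0,int(v0)-40); x0=max(0,int(u0)-170)
m[y0:int(v0)+190,x0:int(u0)+170]=(yel|blu)[y0:int(v0)+190,x0:int(u0)+170]
m=cv2.morphologyEx(m,cv2.MORPH_CLOSE,np.ones((9,9),np.uint8))
k,l,stt,ce=cv2.connectedComponentsWithStats(m); i=1+np.argmax(stt[1:,4]); 
P=cv2.findNonZero((l==i).astype(np.uint8))[:,0]
bl=P[np.argmax(P[:,1]*1.-P[:,0]*.7)]; br=P[np.argmax(P[:,1]*1.+P[:,0]*.7)]
print('bbox',stt[i],'bl',bl,'br',br,'grip px',u0.round(),v0.round())
ux=R[:,1]
for c,xo in ((bl,-.075),(br,.075)):
    o,d=ray(s,*c); t=((g+xo*ux-o)@ux)/(d@ux); q=o+t*d; w=q-g-xo*ux
    e2=R[:,0] # along handle (+y own), z own ~ -tool z at zero pivot
    Y=w@e2; Z=-w@R[:,2]; print('corner',q.round(3),'Y,Z in tool',Y.round(4),Z.round(4),'r',np.hypot(Y,Z).round(4), 'pivot deg',np.degrees(np.arctan2(Z,Y)-np.arctan2(-.125,-.129)).round(1))
print('tcp',p.round(3),'toolz',R[:,2].round(3),'F',np.round(st['force'],1),'T',np.round(st['torque'],2),st['grip_width'],st['time_s'])
E
python3 ang.py
```

```text
bbox [ 213  173  106   78 5455] bl [217 246] br [314 250] grip px 272.0 148.0
corner [0.463 0.053 0.121] Y,Z in tool -0.1285 -0.1249 r 0.1792 pivot deg 0.1
corner [0.613 0.036 0.105] Y,Z in tool -0.1067 -0.1363 r 0.1731 pivot deg 7.8
tcp [0.571 0.158 0.232] toolz [-0.028  0.007 -1.   ] F [-0.2 -0.  -5.2] T [ 0.1  -0.15 -0.  ] 0.01958814043538509 14.1
```

```bash
python3 steer.py '[[0,0,0,0.02,0],[0,0,0,0.025,0],[0,0,0,0.015,0],[0,0,0,0,0]]' 12 | grep -E "force|tcp"; python3 steer.py '[[0,0,0,0,0],[0,0,0,0,0],[0,0,0,0,0],[0,0,0,0,0]]' 8| grep -E "force|tcp"; python3 ang.py; python3 steer.py '[[0,0,0,0,0],[0,0,0,0,0],[0,0,0,0,0],[0,0,0,0,0]]' 6| grep -E "force|tcp"; python3 ang.py
```

```text
tcp_pos: [0.5684, 0.1579, 0.1708]
force: [-1.3, 0.1, -4.0]
gripper_force: 12.0
tcp_pos: [0.5704, 0.1585, 0.1743]
force: [0.1, 0.2, -4.5]
gripper_force: 8.0
bbox [ 216  199  102   86 5583] bl [220 280] br [313 284] grip px 272.0 180.0
corner [0.464 0.061 0.055] Y,Z in tool -0.1214 -0.1317 r 0.1792 pivot deg 3.2
corner [0.61  0.028 0.048] Y,Z in tool -0.1158 -0.1356 r 0.1783 pivot deg 5.4
tcp [0.57  0.158 0.174] toolz [-0.025  0.008 -1.   ] F [ 0.  -0.9 -5.2] T [-0.01 -0.08  0.06] 0.019986909509035027 14.95
tcp_pos: [0.5701, 0.1585, 0.1736]
force: [-0.4, -0.8, -4.4]
gripper_force: 6.0
bbox [ 217  195  101   92 5829] bl [221 282] br [312 286] grip px 272.0 180.0
corner [0.466 0.071 0.045] Y,Z in tool -0.1111 -0.1412 r 0.1797 pivot deg 7.7
corner [0.614 0.045 0.033] Y,Z in tool -0.0989 -0.1492 r 0.179 pivot deg 12.4
tcp [0.57  0.158 0.174] toolz [-0.026  0.008 -1.   ] F [-0.5 -0.3 -5. ] T [ 0.01 -0.09 -0.03] 0.01992596952590353 15.4
```

```bash
python3 steer.py '[[0,0,0,-0.005,0],[0,0,0,-0.01,0],[0,0,0,-0.015,0],[0,0,0,-0.015,0],[0,0,0,-0.01,0],[0,0,0,-0.005,0],[0,0,0,0,0]]' 7| grep -E "force|tcp"; python3 ang.py; python3 steer.py '[[0,0,0,0,0],[0,0,0,0,0],[0,0,0,0,0],[0,0,0,0,0],[0,0,0,0,0]]' 5| grep -E "force|tcp"; python3 ang.py
```

```text
tcp_pos: [0.572, 0.158, 0.2344]
force: [-1.1, -0.4, -5.4]
gripper_force: 7.0
bbox [ 216  159  132   95 6112] bl [220 249] br [344 245] grip px 272.0 147.0
corner [0.468 0.072 0.105] Y,Z in tool -0.1092 -0.1413 r 0.1786 pivot deg 8.2
corner [ 0.534 -0.285  0.28 ] Y,Z in tool -0.4381 0.0376 r 0.4397 pivot deg 311.0
tcp [0.572 0.158 0.234] toolz [-0.026  0.008 -1.   ] F [ 0.4 -0.2 -5.2] T [-0.04 -0.13 -0.01] 0.01994294553619302 16.15
tcp_pos: [0.5716, 0.1579, 0.2334]
force: [0.2, -0.0, -4.9]
gripper_force: 5.0
bbox [ 216  159  132   96 6106] bl [220 250] br [344 245] grip px 272.0 147.0
corner [0.468 0.072 0.103] Y,Z in tool -0.1091 -0.143 r 0.1799 pivot deg 8.6
corner [ 0.534 -0.285  0.28 ] Y,Z in tool -0.4377 0.0376 r 0.4394 pivot deg 311.0
tcp [0.572 0.158 0.233] toolz [-0.026  0.008 -1.   ] F [-1.2  0.  -6. ] T [-0.04 -0.12  0.  ] 0.02007134369752836 16.7
```

```bash
python3 steer.py '[[0,0,0,0,0],[0,0,0,0,0],[0,0.05,0,0,0],[0,0.05,0,0,0],[0,0.04,0,0,0],[0,0.03,0,0,0],[0,0.02,0,0,0],[0,0.01,0,0,0],[0,0,0,0,0],[0,0,0,0,0]]' 35| grep -E "force|tcp"; python3 steer.py '[[0,-0.01,0,0,0],[0,-0.02,0,0,0],[0,-0.03,0,0,0],[0,-0.04,0,0,0],[0,-0.04,0,0,0],[0,-0.03,0,0,0],[0,-0.02,0,0,0],[0,-0.01,0,0,0],[0,0,0,0,0],[0,0,0,0,0]]'| grep -E "force|tcp"; python3 ang.py; python3 steer.py '[[0,0,0,0,0],[0,0,0,0,0],[0,0,0,0,0],[0,0,0,0,0],[0,0,0,0,0]]' 7| grep -E "force|tcp"; python3 ang.py
```

```text
tcp_pos: [0.6223, 0.35, 0.2334]
force: [-0.0, -0.0, -5.1]
gripper_force: 35.0
tcp_pos: [0.572, 0.1593, 0.2338]
force: [0.2, 0.7, -4.8]
gripper_force: 35.0
bbox [ 216  159  132   94 6327] bl [220 249] br [345 244] grip px 272.0 146.0
corner [0.468 0.072 0.105] Y,Z in tool -0.1114 -0.1411 r 0.1798 pivot deg 7.6
corner [ 0.535 -0.286  0.281] Y,Z in tool -0.4403 0.0391 r 0.442 pivot deg 310.8
tcp [0.572 0.16  0.234] toolz [-0.025  0.009 -1.   ] F [-1.2 -0.3 -5.5] T [ 0.16 -0.12  0.04] 0.019812856266971827 18.75
tcp_pos: [0.5716, 0.1581, 0.2335]
force: [0.3, -0.3, -4.6]
gripper_force: 7.0
bbox [ 219  156  103  100 6428] bl [224 252] br [312 255] grip px 272.0 147.0
corner [0.477 0.108 0.081] Y,Z in tool -0.0724 -0.1658 r 0.181 pivot deg 22.3
corner [0.628 0.095 0.064] Y,Z in tool -0.0465 -0.1788 r 0.1847 pivot deg 31.3
tcp [0.572 0.158 0.234] toolz [-0.026  0.007 -1.   ] F [ 0.2 -0.5 -5.2] T [-0.1  -0.09 -0.01] 0.020435550899896633 19.3
```

```bash
python3 steer.py '[[0,0,0,0,0],[0,0,0,0,0],[0,0,-0.01,-0.01,0],[0,0,-0.02,-0.015,0],[0,0,-0.025,-0.015,0],[0,0,-0.025,-0.01,0],[0,0,-0.02,0,0],[0,0,-0.01,0,0],[0,0,0,0,0],[0,0,0,0,0]]' 45| grep -E "force|tcp"; python3 steer.py '[[0,0,0.05,0,0],[0,0,0.05,0,0],[0,0,0.04,0,0],[0,0,0.03,0,0],[0,0,0.02,0,0],[0,0,0.01,0,0],[0,0,0,0,0],[0,0,0,0,0]]'| grep -E "force|tcp"; python3 ang.py; python3 steer.py '[[0,0,-0.01,0,0],[0,0,-0.02,0,0],[0,0,-0.03,0,0],[0,0,-0.03,0,0],[0,0,-0.03,0,0],[0,0,-0.03,0,0],[0,0,-0.02,0,0],[0,0,-0.01,0,0],[0,0,0,0,0]]'| grep -E "force|tcp"
python3 - <<'E'
from h import *
t=cam('top');s=cam('side');w=cam('wrist'); import pickle; pickle.dump((t,s,w),open('j.pkl','wb'))
f=s['frame'].astype(int);r,g,b=f[...,0],f[...,1],f[...,2]
for n,c in (('top',t),('side',s),('wrist',w)):
    f=c['frame'].astype(int);r,g,b=f[...,0],f[...,1],f[...,2]
    for nm,m in (('red',(r>130)&(g<90)&(b<90)),('yel',(r>120)&(g>100)&(b<70)&(abs(r-g)<70))):
        k,l,st,ce=cv2.connectedComponentsWithStats(m.astype(np.uint8))
        for i in range(1,k):
            if st[i,4]>40: print(n,nm,st[i],ce[i].round(0))
E
```

```text
tcp_pos: [0.4672, 0.1853, 0.2867]
force: [-0.3, -0.8, -5.5]
gripper_force: 45.0
tcp_pos: [0.6592, 0.1351, 0.2807]
force: [-0.7, -0.0, -5.9]
gripper_force: 45.0
bbox [ 275  105  183  142 8613] bl [277 227] br [366 231] grip px 326.0 119.0
corner [0.564 0.085 0.128] Y,Z in tool -0.0724 -0.1659 r 0.181 pivot deg 22.3
corner [0.714 0.069 0.112] Y,Z in tool -0.0499 -0.1777 r 0.1846 pivot deg 30.2
tcp [0.659 0.135 0.281] toolz [-0.027  0.008 -1.   ] F [-0.7  0.2 -3.9] T [ 0.02 -0.1  -0.02] 0.019468130149608645 21.15
tcp_pos: [0.4844, 0.1809, 0.2867]
force: [0.8, -0.1, -5.0]
gripper_force: 45.0
top red [188 234  11  18 118] [193. 242.]
top red [157 265  73  12 391] [193. 270.]
top red [345 273  18  22 254] [353. 284.]
top yel [190  72  32  35  85] [207.  95.]
top yel [326 274   6  12  48] [329. 280.]
top yel [350 290  12  16 112] [356. 299.]
side red [440 112   9   7  45] [444. 116.]
side red [214 173  31  28 614] [228. 187.]
side red [181 186  23  13 244] [192. 193.]
side red [359 269  53  25 761] [383. 281.]
side yel [170 184   7  14  53] [173. 193.]
side yel [167 206  29  19 440] [182. 215.]
side yel [329 222  19   8 103] [338. 226.]
wrist red [203   0  20  54 490] [213.  26.]
wrist red [469  78  14   8  53] [475.  82.]
wrist red [296 230  14  14  96] [301. 238.]
wrist yel [197 233  50  27 729] [216. 243.]
wrist yel [220 283   8  60 195] [222. 312.]
wrist yel [324 285   6  58 194] [327. 314.]
```

```bash
cat > jar.py <<'E'
from h import *
import sys
def own(c,u,v,zo,a,st):
    R=np.array(st['orientation']);g=np.array(st['tcp_pos'])-.011*R[:,2]
    ex=R[:,1]; ca,sa=np.cos(a),np.sin(a); ey=R[:,0]*ca-R[:,2]*sa; ez=-R[:,2]*ca-R[:,0]*sa
    E=np.array([ex,ey,ez]); o,d=ray(c,u,v); o=E@(o-g)+[0,.034,.125]; d=E@d
    return o+d*(zo-o[2])/d[2]
if __name__=='__main__':
    a=np.radians(float(sys.argv[1])); s=cam('side'); t=cam('top'); st=bot.state()
    for nm,c in (('side',s),('top',t)):
        f=c['frame'].astype(int);r,g,b=f[...,0],f[...,1],f[...,2]
        m=((r>120)&(g<100)&(b<100)).astype(np.uint8); k,l,sx,ce=cv2.connectedComponentsWithStats(m)
        for i in range(1,k):
            P=own(c,*ce[i],.051,a,st)
            if sx[i,4]>25 and abs(P[0])<.11 and abs(P[1])<.13:
                x,y,w,h,_=sx[i]; L=own(c,x,y+h*.4,.051,a,st); Rr=own(c,x+w-1,y+h*.4,.051,a,st)
                print(nm,sx[i],'cap own xy',P[:2].round(3),'left',L[:2].round(3),'right',Rr[:2].round(3))
    a=cv2.resize(s['frame'][130:260,120:300],None,fx=4.2,fy=4.2,interpolation=cv2.INTER_CUBIC); cv2.imwrite('pics/fin.png',a[...,::-1])
E
python3 jar.py 24
```

```text
side [214 173  32  28 650] cap own xy [ 0.022 -0.06 ] left [-0.003 -0.053] right [ 0.048 -0.051]
side [181 186  24  14 269] cap own xy [-0.034 -0.076] left [-0.054 -0.073] right [-0.017 -0.071]
top [346 271  18  23 289] cap own xy [-0.037 -0.072] left [-0.038 -0.056] right [-0.03  -0.088]
```

```bash
python3 steer.py '[[0,0,0.05,0,0],[0,0,0.05,0,0],[0,0,0.04,0,0],[0,0,0.03,0,0],[0,0,0.02,0,0],[0,0,0.01,0,0],[0,0,0,0,0]]'| grep -E "tcp"; python3 steer.py '[[0,0,-0.01,0,0],[0,0,-0.02,0,0],[0,0,-0.03,0,0],[0,0,-0.03,0,0],[0,0,-0.03,0,0],[0,0,-0.03,0,0],[0,0,-0.03,0,0],[0,0,-0.02,0,0],[0,0,-0.01,0,0],[0,0,0,0,0]]'| grep -E "tcp"
python3 steer.py '[[0,0,0.05,0,0],[0,0,0.05,0,0],[0,0,0.04,0,0],[0,0,0.03,0,0],[0,0,0.02,0,0],[0,0,0.01,0,0],[0,0,0,0,0]]'| grep -E "tcp"; python3 jar.py 24; python3 steer.py '[[0,0,-0.01,0,0],[0,0,-0.02,0,0],[0,0,-0.03,0,0],[0,0,-0.03,0,0],[0,0,-0.03,0,0],[0,0,-0.03,0,0],[0,0,-0.03,0,0],[0,0,-0.02,0,0],[0,0,-0.01,0,0],[0,0,0,0,0]]'| grep -E "tcp|force"; python3 jar.py 24;python3 ang.py
```

```text
tcp_pos: [0.6802, 0.1288, 0.2794]
tcp_pos: [0.4743, 0.1835, 0.287]
tcp_pos: [0.6707, 0.1313, 0.28]
side [289 179  41  26 746] cap own xy [-0.031 -0.066] left [-0.068 -0.06 ] right [-0.003 -0.057]
side [340 194   8  12  69] cap own xy [ 0.019 -0.08 ] left [ 0.014 -0.078] right [ 0.025 -0.077]
top [376 148  15  20 146] cap own xy [-0.001 -0.079] left [-0.004 -0.059] right [ 0.007 -0.088]
top [351 162  34  34 632] cap own xy [-0.047 -0.056] left [-0.055 -0.02 ] right [-0.031 -0.084]
tcp_pos: [0.4649, 0.186, 0.2873]
force: [-0.1, -0.2, -4.0]
gripper_force: 45.0
side [157 175  33  24 443] cap own xy [-0.046 -0.07 ] left [-0.078 -0.059] right [-0.024 -0.057]
side [199 177  18  23 209] cap own xy [ 0.008 -0.072] left [-0.007 -0.06 ] right [ 0.021 -0.059]
top [323 286  11  10  66] cap own xy [-0.042 -0.029] left [-0.044 -0.019] right [-0.039 -0.037]
top [342 294  15  22 199] cap own xy [-0.056 -0.072] left [-0.055 -0.059] right [-0.049 -0.085]
bbox [ 152  128  107   99 6474] bl [159 221] br [247 226] grip px 207.0 116.0
corner [0.373 0.138 0.135] Y,Z in tool -0.0699 -0.1642 r 0.1785 pivot deg 22.8
corner [0.514 0.083 0.136] Y,Z in tool -0.0867 -0.1598 r 0.1818 pivot deg 17.4
tcp [0.467 0.185 0.287] toolz [-0.025  0.008 -1.   ] F [ 0.2  0.2 -4.4] T [-0.06 -0.26 -0.  ] 0.020030324100277393 25.95
```

```bash
python3 steer.py '[[0,0,0,0,0],[0,0,0,0,0],[0,0,0,0,0],[0,0,0,0,0],[0,0,0,0,0]]'| grep -E "tcp|force"
python3 - <<'E'
from h import *
t=cam('top');s=cam('side')
a=cv2.resize(t['frame'][120:340,140:400],(440,372)); b=cv2.resize(s['frame'][100:300,110:350],(360,300))
o=np.zeros((372,800,3),np.uint8); o[:,:440]=a; o[:300,440:]=b; cv2.imwrite('pics/f.png',o[...,::-1])
E
python3 jar.py 23
```

```text
tcp_pos: [0.4667, 0.1854, 0.2864]
force: [0.4, -0.0, -5.7]
gripper_force: 45.0
side [158 176  33  24 426] cap own xy [-0.042 -0.071] left [-0.074 -0.061] right [-0.021 -0.059]
side [200 177  18  24 205] cap own xy [ 0.012 -0.073] left [-0.004 -0.061] right [ 0.024 -0.059]
top [323 286  11  10  69] cap own xy [-0.041 -0.027] left [-0.043 -0.017] right [-0.039 -0.035]
top [342 293  15  23 211] cap own xy [-0.055 -0.07 ] left [-0.054 -0.056] right [-0.048 -0.082]
```

View pics/f.png

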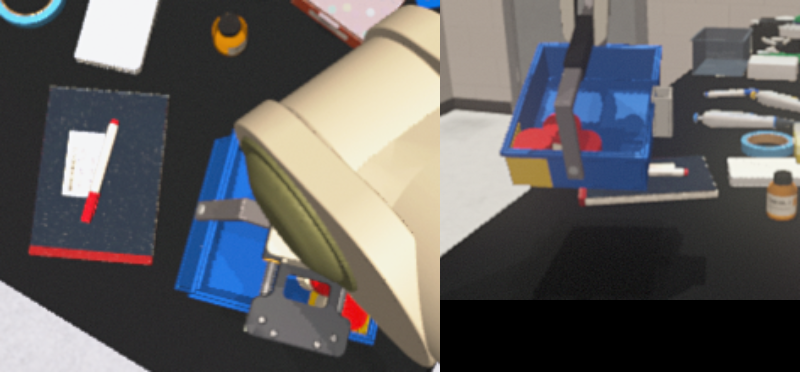

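The tote is held tilted about 23° to the right. The red caps are bunched in the yellow corner (side crop x 515-600, y 115-150), about 45-85 mm from it by rays. The marker is flat on the notebook and the bottle is standing.

```bash
python3 -c "
from cell import bot, eyes, ticket; print(ticket.finish_job())"
```

```text
the job is handed in; nothing more can be done
None
```

I've handed the job in, and no verdict came back: the marker lies flat and free on the notebook, the tote is held up and still at about 23° with all three jars in the yellow corner, and the amber bottle still stands in place.

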